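# Set a round bar against the end stop and nip it down with the wing screw

## Robot

A 6-joint arm with a two-finger parallel gripper is mounted at the origin on a cart in front of the work surface, level with it; the furniture and walls round the work are solid. World frame = base frame: x ahead of the robot, y to its left, z up, the work surface at z = 0. Lengths are in m, angles in degrees, forces in N, time in s.
With the tool pointing down it reaches from about 0.275 to 0.75 m from the base axis. Payload 10.2 kg.
Tool frame: the origin (TCP) lies where the fingers leave the gripper's body, on its centre line; the fingertips stand 73 mm ahead of it and the grasp point (between the pads) lies 54 mm ahead of it (arm.tcp_to_grasp is the distance from the TCP to the grasp point, in m); z points along the fingers, y is the line along which they close (so a half turn about z gives the same grasp; the last joint's range is limited). The gripper opens to 85 mm and grips with 20 to 120 N. Pads are 22 mm wide; open, the fingers measure 114 mm over their backs; the gripper's body (76 mm by 85 mm) begins 54 mm behind the grasp point. The pads swing forward as they close: fully open they stand 13 mm farther back than shut.
Start: joints at [62.258, 17.928, 85.812, -0, 76.261, -12.8], TCP at [0.135, 0.507, 0.304] pointing down, gripper open.
Joint ranges: [-168.41, 168.41], [-55.51, 124.54], [10.69, 146.95], [-70.63, 250.63], [1, 178], [-165.06, 165.06]. Speed limits (degrees/s): [136.94, 136.94, 172.46, 180, 180, 180].

## Interface

Orientations are given as [roll, pitch, yaw] about the fixed x, y, z axes, in that order (R = Rz(yaw) Ry(pitch) Rx(roll)).
In Python, from cell import arm, let_go, grab, kin, eyes, current_t, current_joint_pos, current_joint_velocities, current_tau, current_tcp_pos, current_eef_rot, current_contact_force, current_ft_torque, current_width, current_gripper_force gives the robot as it stands. The module is installed in compiled form; this text tells all that it offers. Calls block until the motion is done:
- arm.reach(position, orientation): joint-space move of the TCP to a pose.
- arm.move_linear(position, attitude=None, v=0.15): straight line of the TCP; attitude=None keeps the orientation; v is the mean speed in m/s.
- arm.movej(angles): joint-space move.
- let_go() and grab(squeeze=None): open the fingers fully, or close them until they stop; squeeze is the grip in N (None keeps the last).
- arm.dwell(seconds).
- kin.ik(position, orientation): joint angles nearest the present ones, or None.
- eyes.snapshot(name): name is "side" or "top"; returns a dict with "image" (420x560x3 uint8, red, green, blue), "camera_matrix" (3x3 intrinsics, pixels), "D" ([k1, k2, p1, p2, k3] as OpenCV has them; the pictures are not rectified), "cam_to_world" (4x4, takes a point from camera to world coordinates). Camera axes: x right, y up, looking along -z (the intrinsics and any distortion apply to the point x, -y, -z); pixel columns grow to the right and rows downward; lengths in m; the calibration is good to about 2 mm. A picture is of the moment at which its call begins. There is no depth.
A pose or a line that the arm cannot do raises arm.PlanningError and nothing moves.
- arm.sign_off(): hands the job in; it is judged then, once.
Readings, each from a call of its own:
- current_t(): time.
- current_joint_pos(): joint angles.
- current_joint_velocities(): joint speeds.
- current_tau(): joint torques, N m.
- current_tcp_pos(): TCP position.
- current_eef_rot(): TCP orientation.
- current_contact_force(): force on the tool from outside, world axes, zero at the start.
- current_ft_torque(): the same for the moment, N m.
- current_width(): finger opening in m.
- current_gripper_force(): force on a finger pad.
Only numpy, scipy, OpenCV 4.12 (cv2) and the standard library are available. Lean on these libraries where they do the work, as an engineer would, in place of code of your own. Each camera call takes 0.05 s, during which the arm holds its last target. There are 200 camera calls.

## Task

The round steel bar lying loose in the V-block is to be cross-drilled. Push it along the V with a fingertip on its outer end until its other end is fully home against the end stop, and then run the clamp's wing screw down (clockwise seen from above) with repeated fingertip strokes against its wings until it comes up solid and holds the bar tight. Only push: do not grip or lift the bar and do not pinch the screw, and leave the other things on the bench where they lie.

Things in the scene. Friction and masses are not known exactly. Their poses are not given: they have to be found in the camera images.
- fixture: Fixed steel drilling fixture: base plate 150 x 92 x 8 mm (x = -66 to +84 mm) with a V-block 100 x 60 mm (x = -50 to +50, top 53 mm above the bench), an upright end stop at its far end and a clamp stirrup over its middle. Origin on the bench top straight below the upright axis of the wing screw; x points along the V towards the end stop, z up. The open end of the V is at -x.
- stop_face (a point): The face of the end stop that the bar must meet, at the height of the bar's axis (x = +50, y = 0, z = 52 mm in the fixture's frame). The stop is 12 mm thick, 56 mm wide, its top 70 mm above the bench.
- bar: Loose round steel bar, diameter 24 mm, 125 mm long, about 0.44 kg, ends chamfered 1.5 mm. Lies in the V, its axis 52 mm above the bench, and sticks out at the open end. Origin on its axis half way along; x along the axis towards the end stop. At the start it is 8 to 28 mm short of the stop. It slides at about 2 to 6 N and stays where it is left.
- bar_far_end (a point): Centre of the bar's end face nearest the end stop.
- bar_near_end (a point): Centre of the bar's outer end face at the open end of the V, the one to push on (24 mm in diameter, 52 mm above the bench).
- wing_screw (a joint): Angle q of the clamp's wing screw, rad; grows clockwise seen from above, which screws it down 3 mm a turn. The two opposed wings point along world yaw (fixture yaw - q) and the other way. The tip meets the bar at about 13.1; it comes up solid at 14.6, the bar then tight. Starts at 4.1 to 8.6. It stays where it is left and turns with 1 to 2 N on a wing.
- screw_hub (a point): On the wing screw's upright axis, at the underside of its hub (20 mm across), 94.5 mm - 0.477 mm x q above the bench (about 87.5 mm when tight). The wings are upright plates 5 mm thick, from 2 to 28 mm above this point; from 10 to 25 mm above it they reach 29 mm or more from the axis. Below them is the stirrup: 18 mm wide along x, 75 mm across, top 86.5 mm above the bench.
- bearing: Bystander: ball bearing lying flat, 52 mm across, 16 mm high; origin under its centre.
- bolt: Bystander: hex bolt lying on the bench, 99 mm long, 26 mm head; origin under its middle, y along it.
- spark_plug: Bystander: spark plug lying on the bench, 82 mm long; origin under its middle, y along it.
- spanner: Bystander: combination spanner lying flat, 187 mm long, 9 mm high; origin under its middle, y along it.
Not all that is in view belongs to the job. Several things have the shape of the fixture; the one meant has the colours described above.

How it is judged (in metres and radians):
On the way, in this order (a step that is already met when the one before it is completed fails the run):
1. the bar is home against the end stop while the clamp is still loose (x of bar_far_end in the frame of fixture above 0.048 m and z of bar in the frame of fixture between 0.0495 and 0.0545 m and y of bar in the frame of fixture between -0.002 and 0.002 m and angle between the x axis of bar and the x axis of fixture, either way round below 0.05 rad and contact force between wing_screw and bar below 2 N), for 0.2 s.
2. the wing screw is run down solid and holds the bar tight (x of bar_far_end in the frame of fixture above 0.048 m and contact force between wing_screw and bar above 12 N), for 0.3 s.
At the end, for the whole second after the job is handed in: The bar lies in the V with its far end within 2 mm of the end stop, the wing screw presses on it with more than 12 N (reached at about 13.9 rad; solid at 14.6 rad) and all is at rest (all of step 2 and z of bar in the frame of fixture between 0.0495 and 0.0545 m and y of bar in the frame of fixture between -0.002 and 0.002 m and angle between the x axis of bar and the x axis of fixture, either way round below 0.05 rad and value of joint wing_screw above 13.6 rad and linear speed of bar below 0.01 m/s and velocity of joint wing_screw between -0.1 and 0.1 rad/s); the robot touches nothing.
It fails at once if the bar is lifted in the V (more than 5 mm) (z of bar in the frame of fixture above 0.057 m).
It fails at once if the bar is gripped or pressed on its round side (fingers more than 6 N there) instead of pushed on its end (contact force between the fingers and bar_c0 above 6 N).
It fails at once if the wing screw is pinched: the fingers press on both faces of a wing at once (more than 3 N on each) ((contact force between the fingers and wing_a_drive above 3 N and contact force between the fingers and wing_a_back above 3 N) or (contact force between the fingers and wing_b_drive above 3 N and contact force between the fingers and wing_b_back above 3 N)).
It fails at once if a bystander (bearing, bolt, spark plug or spanner) is moved more than 20 mm (distance of any of bearing, bolt, spark_plug, spanner from where it was at the start of the episode above 0.02 m).
It also fails if it takes over 72 s, if anything falls off the work surface, if the arm or the gripper's body presses on something with over 40 N, if the wrist force passes 120 N, or if a joint passes its speed limit or range.

## Working session

There is one attempt and no reset: what is moved stays moved. The work goes in short steps, each a Python script; the robot and the scene stay as the last script left them, time stands still between calls to the robot, and variables do not carry over. Pictures are saved under pics/ and viewed, at most 10 in all, crops included, and the job is handed in when it is done.

```bash
mkdir -p pics; ls; python3 - <<'E'
from cell import *
import cv2,numpy as np
for n in("side","top"):
    s=eyes.snapshot(n); cv2.imwrite(f"pics/{n}0.png",cv2.cvtColor(s["image"],cv2.COLOR_RGB2BGR)); np.savez(f"{n}0.npz",**s)
    print(n,s["camera_matrix"].round(1).tolist(),np.round(s["D"],3),s["cam_to_world"].round(3).tolist())
print(current_t(),current_tcp_pos(),current_eef_rot(),current_width())
E
```

```text
pics
side [[506.5, 0.0, 281.8], [0.0, 506.5, 217.7], [0.0, 0.0, 1.0]] [-0.147  0.     0.     0.     0.   ] [[-0.92, 0.188, -0.345, 0.019], [-0.393, -0.402, 0.827, 1.168], [0.017, 0.896, 0.444, 0.611], [0.0, 0.0, 0.0, 1.0]]
top [[462.1, 0.0, 286.4], [0.0, 462.1, 207.3], [0.0, 0.0, 1.0]] [-0.009  0.     0.     0.     0.   ] [[0.028, 0.99, -0.137, 0.33], [-1.0, 0.028, -0.0, 0.154], [0.004, 0.137, 0.991, 1.106], [0.0, 0.0, 0.0, 1.0]]
0.1 [0.13529515 0.50711496 0.3033953 ] [-1.79934485e+02 -1.32668961e-02  1.65061912e+02] 0.0857896435138833
```

View pics/top0.png

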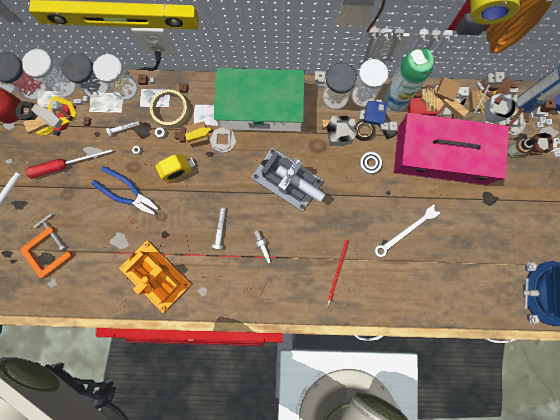

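View pics/side0.png

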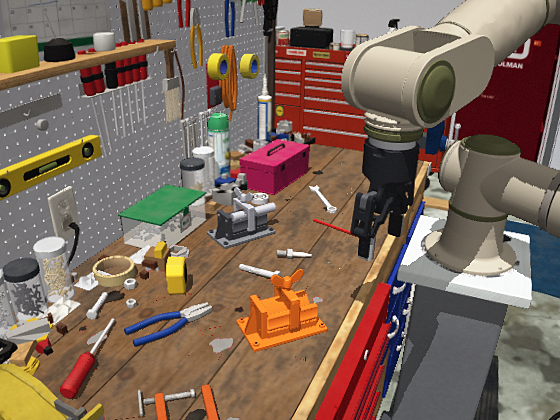

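Candidates with the fixture's shape: the grey steel fixture at top (288,180) / side (245,220), and the orange one at top (155,275) / side (282,315). The grey one fits, because it is steel and has a bar sticking out at lower right, about (320,195). I'll confirm that in one enlarged crop.

```bash
python3 - <<'E'
import cv2,numpy as np
a=cv2.imread("pics/top0.png")[140:220,240:340]; b=cv2.imread("pics/side0.png")[180:260,200:300]
f=lambda i:cv2.resize(i,(800,640)[:2] if 0 else (780,624),interpolation=cv2.INTER_CUBIC)
i=np.hstack([cv2.resize(a,(400,320),interpolation=2),cv2.resize(b,(400,320),interpolation=2)])
cv2.imwrite("pics/crop0.png",i)
E
```

```text
(no output)
```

View pics/crop0.png

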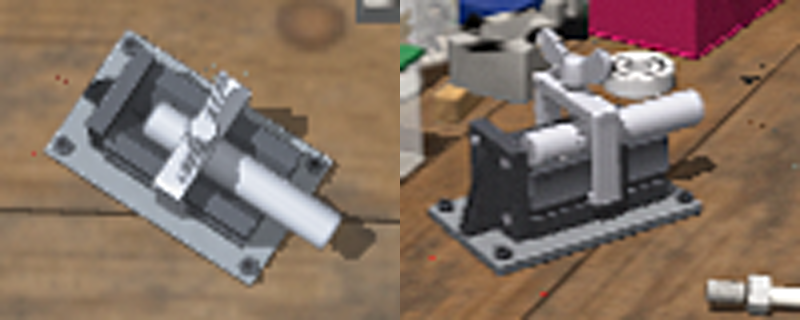

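The crop confirms it: a steel fixture with a dark end stop at upper left and a bright bar protruding at lower right. Base plate corners in the top picture are about (272.5,147.5), (251.3,177.5), (302.5,211.3) and (323.3,180.5). Next I'll measure the pose and zoom in on the wings.

```bash
cat > h.py <<'E'
import numpy as np,cv2
def ray(s,px):
    p=cv2.undistortPoints(np.array([[px]],float),s["camera_matrix"],s["D"])[0,0]
    T=s["cam_to_world"]; return T[:3,3],T[:3,:3]@np.array([p[0],-p[1],-1])
def onz(s,px,z):
    o,d=ray(s,px); return (o+d*(z-o[2])/d[2])[:2]
def proj(s,P):
    T=np.linalg.inv(s["cam_to_world"]); c=(T[:3,:3]@np.array(P,float).T).T+T[:3,3] if np.ndim(P)>1 else T[:3,:3]@np.array(P,float)+T[:3,3]
    c=np.atleast_2d(c)*[1,-1,-1]; return cv2.projectPoints(c,np.zeros(3),np.zeros(3),s["camera_matrix"],s["D"])[0][:,0]
E
python3 - <<'E'
from h import *
t=dict(np.load("top0.npz")); s=dict(np.load("side0.npz"))
C=np.array([onz(t,p,.008) for p in [(272.5,147.5),(251.3,177.5),(302.5,211.3),(323.3,180.5)]])
print(C.round(4)); c=C.mean(0); d=(C[0]+C[1]-C[2]-C[3])/2; L=np.linalg.norm(d); u=d/L; w=np.linalg.norm((C[0]-C[1]+C[3]-C[2])/2)
yaw=np.degrees(np.arctan2(u[1],u[0])); O=c-.009*u; print("L,w",L,w,"yaw",yaw,"O",O)
v=np.array([-u[1],u[0]])
for n,p,z in (("near",(321,199),.058),("far",(278.5,169),.058)):
    q=onz(t,p,z)-O; print(n,q@u,q@v)
P=np.r_[O,.105]
for k,z in((t,"top"),(s,"side")):
    print(z,proj(k,np.array([P,[*O,.0865],[*(O+.05*u),.052],[*(O-.08*u),.052]])).round(1).tolist())
def crop(k,c,r,f): return cv2.resize(cv2.cvtColor(k["image"],cv2.COLOR_RGB2BGR)[c[1]-r:c[1]+r,c[0]-r:c[0]+r],None,fx=f,fy=f,interpolation=cv2.INTER_CUBIC)
cv2.imwrite("pics/wing0.png",np.hstack([crop(t,(291,171),20,10),crop(s,(244,200),20,10)]))
E
```

```text
[[0.6281 0.192 ]
 [0.552  0.241 ]
 [0.473  0.1151]
 [0.5496 0.0665]]
L,w 0.14829496077575038 0.09057443455275747 yaw 57.9271475159909 O [0.54591525 0.14604612]
near -0.08654023322047857 0.004440236939489028
far 0.03380979398748718 0.00014768680947367316
top [[291.0, 172.6], [290.9, 174.3], [272.8, 165.7], [319.5, 196.3]]
side [[244.7, 194.8], [244.8, 201.6], [227.7, 218.8], [271.4, 206.7]]
```

View pics/wing0.png

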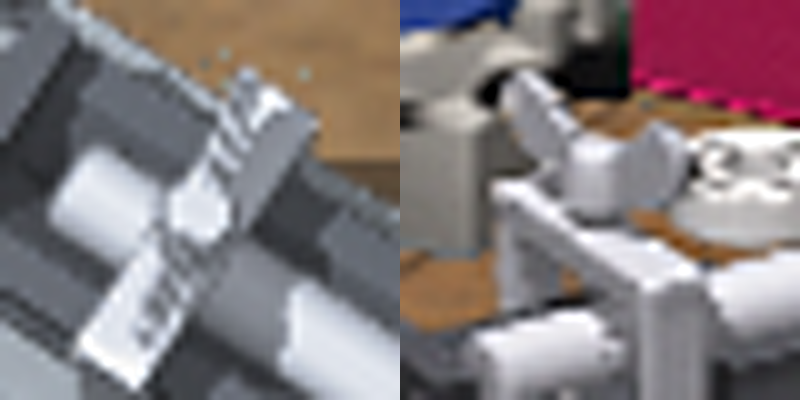

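The wings show in the side view: left tip at (236,187.5) and right tip at (250.5,192.5), with the hub near (243.5,198). In the top view the hub is at (291,172), within a pixel of the prediction. Now I'll cast the wing tips onto their height.

```bash
python3 - <<'E'
from h import *
t=dict(np.load("top0.npz")); s=dict(np.load("side0.npz"))
O=np.array([.5459,.1460])
for z in(.112,.116,.120):
  a=onz(s,(236,187.5),z);b=onz(s,(250.5,192.5),z)
  print(z,a-O,b-O,np.degrees(np.arctan2(*(a-b)[::-1])),np.linalg.norm(a-b))
for q in range(0,180,15):
  th=np.radians(q);e=np.array([np.cos(th),np.sin(th)])*.031
  P=np.array([[*(O+e),.116],[*(O-e),.116]]); print(q,proj(s,P).round(1).tolist(),proj(t,P).round(1).tolist())
E
```

```text
0.112 [ 0.0332326  -0.01710211] [-0.01383283 -0.00434402] -15.166783631207643 0.04876395351898365
0.116 [ 0.02874627 -0.00877935] [-0.01794223  0.00387657] -15.1667836312079 0.04837342486639198
0.12 [ 0.02425994 -0.00045659] [-0.02205163  0.01209716] -15.166783631207723 0.047982896213799975
0 [[233.5, 188.6], [256.0, 192.8]] [[291.4, 157.7], [290.7, 185.5]]
15 [[232.4, 189.8], [257.0, 191.6]] [[287.8, 158.1], [294.4, 185.1]]
30 [[232.1, 191.1], [257.2, 190.3]] [[284.3, 159.4], [297.8, 183.8]]
45 [[232.6, 192.4], [256.5, 189.0]] [[281.3, 161.5], [300.8, 181.7]]
60 [[234.0, 193.6], [255.1, 187.9]] [[279.0, 164.3], [303.2, 178.8]]
75 [[236.1, 194.6], [252.9, 187.0]] [[277.5, 167.6], [304.7, 175.5]]
90 [[238.9, 195.3], [250.3, 186.3]] [[276.9, 171.1], [305.2, 171.9]]
105 [[242.0, 195.7], [247.2, 185.9]] [[277.3, 174.8], [304.8, 168.3]]
120 [[245.4, 195.8], [244.0, 185.8]] [[278.6, 178.2], [303.5, 165.0]]
135 [[248.7, 195.5], [240.8, 186.1]] [[280.7, 181.1], [301.3, 162.0]]
150 [[251.7, 194.9], [237.9, 186.7]] [[283.6, 183.4], [298.4, 159.8]]
165 [[254.2, 194.0], [235.4, 187.5]] [[287.0, 184.9], [295.1, 158.3]]
```

The wings lie along a yaw of about 157°, the same modulo 180. Now I'll set out and push the bar.

```bash
cat >> h.py <<'E'
O=np.array([.5459,.1460]); YAW=57.9
u=np.array([np.cos(np.radians(YAW)),np.sin(np.radians(YAW))]); v=np.array([-u[1],u[0]])
E
python3 - <<'E'
from h import *
from cell import *
grab(20)
print("w",current_width())
P=lambda x,z:[*(O+x*u),z]
best=None
for y in(YAW,YAW-180):
    q=kin.ik(P(-.130,.115),[180,0,y]); print(y,None if q is None else np.round(q,1))
    if q is not None and (best is None or abs(q[5])<abs(best[1])): best=(y,q[5])
y=best[0]
arm.reach(P(-.135,.24),[180,0,y]); arm.move_linear(P(-.130,.115),v=.15)
f0=np.array(current_contact_force()); print(f0,current_t())
x=-.130
while x<-.08:
    x+=.002; arm.move_linear(P(x,.115),v=.04)
    f=np.array(current_contact_force())-f0; fx=f[:2]@u
    tc=np.array(current_tcp_pos())
    print(round(x,4),round((tc[:2]-O)@u,4),round(fx,1),np.round(f,1))
    if fx<-15: break
print(current_t())
s=eyes.snapshot("top");cv2.imwrite("pics/push.png",cv2.resize(cv2.cvtColor(s["image"],4)[120:240,230:380],None,fx=4,fy=4,interpolation=2))
E
```

```text
w -1.9517686466714283e-05
57.9 [ -9.8  26.5 105.8  -0.   47.7  22.3]
-122.1 [  -9.8   26.5  105.8   -0.    47.7 -157.7]
[-0.69236892  0.02586939  0.75288558] 3.9583
-0.128 -0.1278 0.4 [ 0.8  0.  -0.4]
-0.126 -0.1259 0.1 [ 0.9 -0.4  0.6]
-0.124 -0.1239 0.1 [ 0.8 -0.4 -1.2]
-0.122 -0.1219 0.4 [ 1.1 -0.2 -0.2]
-0.12 -0.1199 0.8 [ 1.1  0.3 -0.6]
-0.118 -0.1179 0.1 [-0.   0.2 -1. ]
-0.116 -0.1159 1.4 [ 2.   0.4 -1. ]
-0.114 -0.1139 0.3 [ 0.9 -0.3 -0.7]
-0.112 -0.1119 0.2 [ 0.9 -0.4 -0.8]
-0.11 -0.1099 1.0 [ 0.8  0.7 -0.5]
-0.108 -0.1079 0.1 [ 0.2 -0.  -0.8]
-0.106 -0.1059 0.7 [ 0.7  0.3 -0.4]
-0.104 -0.1039 0.3 [ 0.4  0.2 -1. ]
-0.102 -0.1019 0.0 [ 0.4 -0.2 -1.6]
-0.1 -0.0999 -0.3 [ 0.5 -0.7  0.5]
-0.098 -0.0979 -0.1 [ 0.3 -0.3 -0.9]
-0.096 -0.0959 0.6 [ 0.8  0.2 -1.2]
-0.094 -0.0939 0.4 [ 0.4  0.2 -0.5]
-0.092 -0.0918 -0.2 [ 0.1 -0.4 -1.1]
-0.09 -0.0898 0.6 [ 0.7  0.3 -0.8]
-0.088 -0.0878 0.4 [ 0.8 -0.1 -0.8]
-0.086 -0.0858 -0.2 [ 0.6 -0.6 -1. ]
-0.084 -0.0838 -0.0 [ 0.2 -0.1 -0.2]
-0.082 -0.0828 -9.6 [-4.1 -8.7  1.7]
-0.08 -0.0824 -23.3 [-11.  -20.7   7.1]
10.2083
```

View pics/push.png

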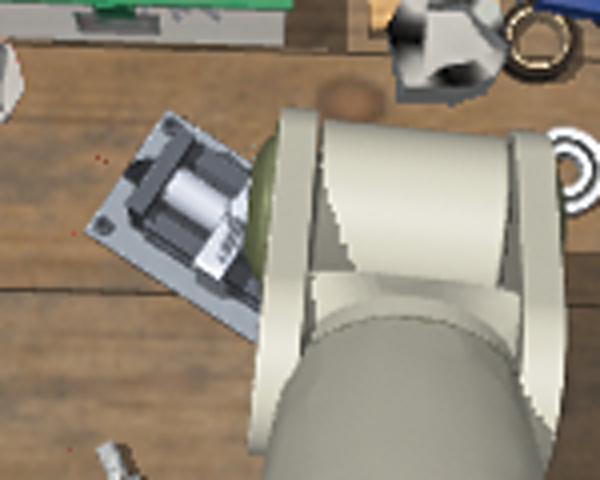

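The bar's far end is now at about (273,165.5), on the predicted stop face (272.8,165.7), and the reaction came up solid, so the bar is home. The first screw stroke is 180° with the tool following the wing.

```bash
cat >> h.py <<'E'
from cell import *
R=.026; ZT=.172; ZUP=.215
def pose(phi,off,z=ZT):
    a=np.radians(phi); e=np.array([np.cos(a),np.sin(a)]); t=np.array([e[1],-e[0]])
    return [*(O+R*e+off*t),z],[180,0,phi+90],t
def stroke(phi0,total,step,off=-.0135,lim=20,v=.04):
    "clockwise from wing angle phi0"
    p,o,t=pose(phi0,-.024,ZUP); arm.reach(p,o)
    p,o,t=pose(phi0,-.024); arm.move_linear(p,v=.12)
    f0=np.array(current_contact_force()); log=[]
    for d in np.arange(0,total+.1,step):
        p,o,t=pose(phi0-d,off); arm.move_linear(p,o,v=v)
        f=np.array(current_contact_force())-f0; log.append((round(phi0-d),round(float(f[:2]@t),1)))
        if f[:2]@t<-lim: break
    print(log,"t",current_t()); 
    p,o,_=pose(phi0-d,off-.008); arm.move_linear(p,o,v=.06)
    arm.move_linear([p[0],p[1],ZUP],v=.15)
    print("t",current_t(),"j6",round(current_joint_pos()[5],1))
    return phi0-d
E
python3 - <<'E'
from h import *
c=np.array(current_tcp_pos()); arm.move_linear([*(c[:2]-.02*u),c[2]],v=.08); arm.move_linear([*(c[:2]-.02*u),ZUP],v=.2)
stroke(157,180,15)
s=eyes.snapshot("side");g=lambda s,a,b,c,d:cv2.resize(cv2.cvtColor(s["image"],4)[b:d,a:c],(400,400),interpolation=2)
t=eyes.snapshot("top");cv2.imwrite("pics/s1.png",np.hstack([g(s,210,165,280,235),g(t,250,130,330,210)]))
E
```

```text
[(157, -0.3), (142, 0.2), (127, -0.5), (112, -0.6), (97, -0.6), (82, -0.1), (67, -1.5), (52, -1.2), (37, -1.2), (22, -1.2), (7, 0.2), (-8, -0.4), (-23, -0.2)] t 19.825
t 20.5417 j6 26.8
```

View pics/s1.png

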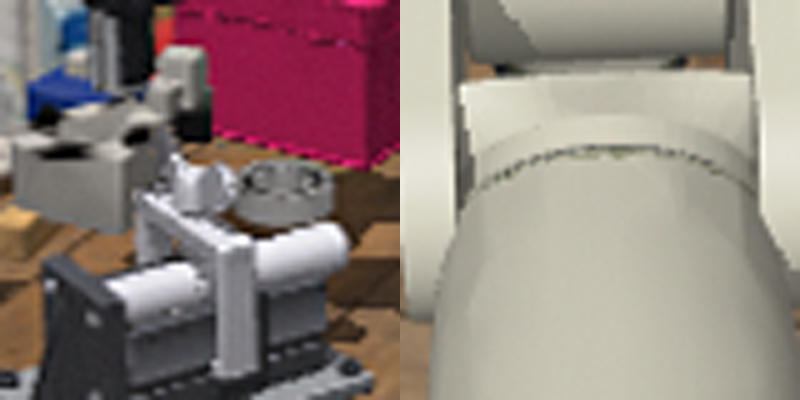

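The screw turned: the wings are now seen nearly end-on at about (241,192) and (249.5,194), and the bar is still home. The second stroke starts a little farther back for safety.

```bash
python3 - <<'E'
from h import *
stroke(170,193,11,v=.045)
s=eyes.snapshot("side")
cv2.imwrite("pics/s2.png",cv2.resize(cv2.cvtColor(s["image"],4)[170:220,215:275],None,fx=10,fy=10,interpolation=2))
E
```

```text
Traceback (most recent call last):
  File "h.py", line 19, in stroke
    p,o,t=pose(phi0,-.024,ZUP); arm.reach(p,o)
                                ~~~~~~~~~^^^^^
cell.PlanningError: the arm cannot take that pose within its joint ranges
```

```bash
sed -i 's/\[180,0,phi+90\]/[180,0,min(phi+90,247)]/' h.py; python3 - <<'E'
from h import *
stroke(170,193,11,v=.045)
s=eyes.snapshot("side")
cv2.imwrite("pics/s2.png",cv2.resize(cv2.cvtColor(s["image"],4)[170:220,215:275],None,fx=10,fy=10,interpolation=2))
E
```

```text
[(170, 1.1), (159, -0.5), (148, 0.2), (137, 0.0), (126, 0.1), (115, -0.1), (104, 0.5), (93, -0.8), (82, -0.3), (71, -0.7), (60, -0.9), (49, -0.9), (38, -1.6), (27, -0.6), (16, -0.1), (5, -1.0), (-6, -1.0), (-17, -0.5)] t 29.925
t 30.6417 j6 21.2
```

View pics/s2.png

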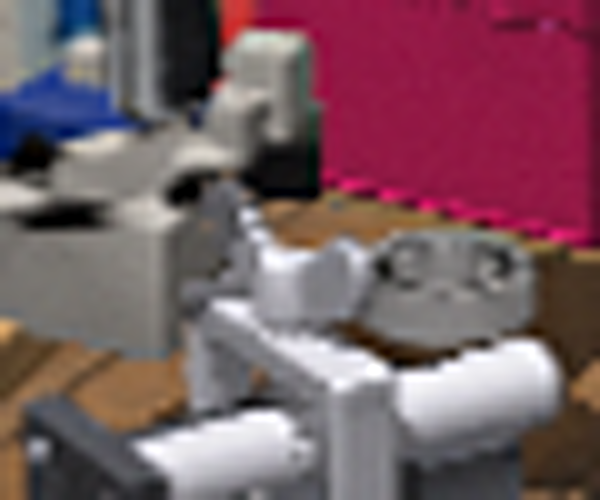

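After two half turns the wings are at (237.5,188) and (250.5,194). That is the starting angle again but about 1 px lower, as expected. There was no bar contact yet, so q is about 10.8. Third stroke.

```bash
python3 - <<'E'
from h import *
p=stroke(170,193,9,v=.045)
E
```

```text
[(170, -0.8), (161, 0.2), (152, -0.4), (143, -0.5), (134, -0.5), (125, -0.7), (116, -0.2), (107, -0.2), (98, -1.6), (89, -0.3), (80, -1.4), (71, -1.2), (62, -0.7), (53, -0.4), (44, 0.1), (35, -0.2), (26, -0.0), (17, -1.7), (8, 0.0), (-1, -1.9), (-10, -1.0), (-19, -0.9)] t 40.55
t 41.2667 j6 23.1
```

```bash
python3 - <<'E'
from h import *
p=stroke(168,185,7,v=.045,lim=22)
print(p)
s=eyes.snapshot("side")
cv2.imwrite("pics/s4.png",cv2.resize(cv2.cvtColor(s["image"],4)[170:220,215:275],None,fx=10,fy=10,interpolation=2))
E
```

```text
[(168, 0.9), (161, 1.1), (154, 1.1), (147, 0.4), (140, 0.7), (133, -0.5), (126, 0.1), (119, 1.0), (112, -5.8), (105, -22.5)] t 47.2167
t 47.9333 j6 -99.7
105.0
```

View pics/s4.png

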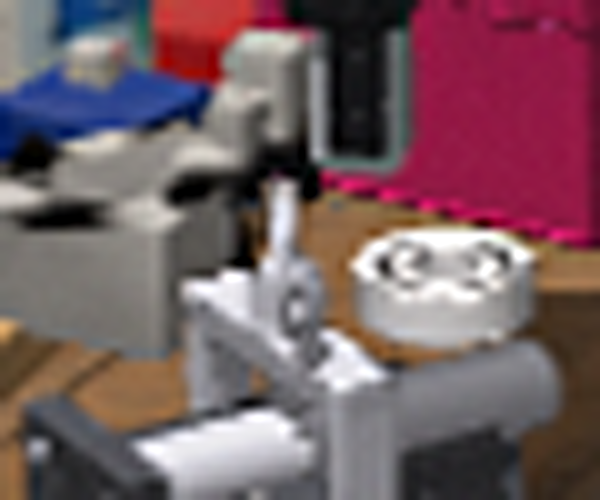

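The wings now stand end-on at about (243.5,189), a yaw of about 121°. That is the angle expected at q = 14.6. The stroke ended solid at 22 N, the bar has not moved, and the tool is clear.

```bash
python3 -c "
from cell import *
arm.dwell(.3); print(arm.sign_off(), current_t())"
```

```text
the job is handed in; nothing more can be done
the job is handed in; nothing more can be done
```

I handed the job in at about 48 s: the bar is home against the end stop, the wing screw was run down until it came up solid at about 14.6 rad, and the bystanders were left alone; no verdict came back.

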